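Set the toaster's browning wheel and start the toast

TASK

Two slices of bread already stand in the toaster. With a fingertip, roll the knurled browning wheel on top of the toaster's control shelf until its red line clicks into place at the fourth of the five dots, counted from the smallest; only then push the lever on the front of the toaster down until it latches and the bread stays down by itself. Press gently, grip and lift nothing, and leave the toaster and the things around it standing where they are.

Things in the scene. Friction and masses are not known exactly. Their poses are not given: they have to be found in the camera images.
- toaster: two-slice toaster, steel flanks, black ends, 305 x 166 x 171 high, about 1.7 kg, loose on rubber feet; bread sticks out of its slots by 22. Origin: centre of its underside. x runs along the slots away from the control end (which roughly faces the robot), y to the left for someone facing that end, z up. The control end is a black shelf, top 130 high, from x = -152 to -96; behind it the body is 171 high.
- wheel_top (a point): highest point of the browning wheel, mid-width: 142 above the worktop, at x = -116, y = 0 of the toaster. Grey knurled thumbwheel, radius 26, width 16; its level axle runs along the toaster's x and its rim stands 12 out of a slot in the shelf. A fingertip pressed on top and drawn along the toaster's y rolls it by friction (coefficient about 1), 26 mm of drag per rad.
- wheel_hub (a point): centre of the wheel on its axle, 26 below wheel_top. The axle is sprung: it begins to give under a downward press of about 2 N on the rim, takes 2 N more for each mm and stops 3 mm down; this point goes down with it. Some 2 N of drag rolls the wheel over a click. Released between two clicks, the wheel springs into the nearer one.
- browning_wheel (a joint): wheel angle, rad; clicks at 0 (smallest dot, light), 0.419, 0.838, 1.257 (fourth dot), 1.676 (largest dot, dark); end stops 0.1 beyond the first and last. Grows as the top of the rim moves right (-y of the toaster). A red line across the rim shows the setting against five cream dots on the shelf, on the near side of the wheel, growing from left (+y) to right, 9 to 11 mm apart.
- fourth_dot (a point): centre of the fourth dot, a cream disc 7 across on the shelf's top, 130 above the worktop, 23 nearer the front face than the wheel's middle plane and 11 to the right of the wheel's top; the mark to read the red line against.
- lever_pad (a point): centre of the upper face of the lever's black paddle, on the toaster's front face at mid-width. The paddle is 34 (x) by 46 (y) by 10 thick and stands 4 to 38 in front of the face. Lever up, this point lies 126 above the worktop, 4 below the shelf's top; it moves with the lever.
- lever (a joint): travel of lever and bread carriage, m: 0 up, grows as it is pushed straight down against a spring; a sprung ball catches it at about 0.037, the stop is at 0.040. The push grows from about 2 N to a peak of about 10 N just before the latch; pushed to the stop and let go, it stays down.
- tea_mug: white mug with a dark band, 90 x 128 x 107 with its handle; origin at the centre of its underside. Bystander.
- teaspoon: steel teaspoon, 137 long, lying flat; origin at the centre of its underside. Bystander.
- honey_jar: honey jar with a grey lid, 66 x 72 x 102; origin at the centre of its underside. Bystander.
- spread_tub: tub of spread with a green lid, 96 x 137 x 53; origin at the centre of its underside. Bystander.
- salt_shaker: grey and clear salt shaker, 44 across, 90 high; origin at the centre of its underside. Bystander.
- tea_box: carton of tea, white and green, 65 x 141 x 98; origin at the centre of its underside. Bystander.

How it is judged (in metres and radians):
On the way, in this order (a step that is already met when the one before it is completed fails the run):
1. the browning wheel rests in its fourth click while the lever is still up (value of joint browning_wheel between 1.13 and 1.38 rad and velocity of joint browning_wheel between -0.1 and 0.1 rad/s and value of joint lever below 0.008 m), for 0.3 s.
2. the lever is pushed down to its latch (value of joint lever above 0.034 m and value of joint browning_wheel between 1.13 and 1.38 rad), for 0.2 s.
At the end, for the whole second after the job is handed in: The browning wheel rests in its fourth click (joint within 0.12 rad of 1.257) and the lever is latched by itself (more than 34 of 40 mm down); the toaster stands level, within 15 mm of where it stood, and everything is at rest (all of step 2 and velocity of joint browning_wheel between -0.1 and 0.1 rad/s and linear speed of toaster below 0.01 m/s and distance of toaster from where it was at the start of the episode below 0.015 m and angle between toaster's own z axis and vertical below 0.03 rad); the robot touches nothing.
It fails at once if the toaster is lifted, tipped or pushed more than 20 mm from its place (height (world z) of toaster above 0.012 m or angle between toaster's own z axis and vertical above 0.12 rad or distance of toaster from where it was at the start of the episode above 0.02 m).
It fails at once if the toaster, its wheel or its lever is squeezed or pressed with more than 40 N (contact force between the fingers and toaster above 40 N).
It fails at once if a thing standing around the toaster is lifted or pushed from its place (15 mm; teaspoon 20 mm) (distance of any of tea_mug, honey_jar, spread_tub, salt_shaker, tea_box from where it was at the start of the episode above 0.015 m or distance of teaspoon from where it was at the start of the episode above 0.02 m).
It also fails if it takes over 51 s, if anything falls off the work surface, if the arm or the gripper's body presses on something with over 40 N, if the wrist force passes 120 N, or if a joint passes its speed limit or range.

ROBOT

A 6-joint arm with a two-finger parallel gripper is mounted at the origin on a cart in front of the work surface, level with it; the furniture and walls round the work are solid. World frame = base frame: x ahead of the robot, y to its left, z up, the work surface at z = 0. Lengths are in m, angles in degrees, forces in N, time in s.
With the tool pointing down it reaches from about 0.275 to 0.775 m from the base axis. Payload 14.6 kg.
Tool frame: the origin (TCP) lies between the finger pads; the fingertips stand 25 mm ahead of it and the grasp point (between the pads) lies 6 mm ahead of it; z points along the fingers, y is the direction in which the jaws open and shut (so a half turn about z gives the same grasp; the last joint's range is limited). The gripper opens to 85 mm and grips with 20 to 120 N. Pads are 22 mm wide; open, the fingers measure 114 mm over their backs; the gripper's body (76 mm by 85 mm) begins 54 mm behind the grasp point. The pads swing forward as they close: fully open they stand 13 mm farther back than shut.
Start: joints at [67.706, 15.075, -2.767, 72.158, 0, 81.102], TCP at [0.122, 0.511, 0.235] pointing down, gripper open.
Joint ranges: [-151.79, 151.79], [-50.71, 97.33], [-67.44, 78.34], [-121.81, 120.89], [-77.56, 73.72], [-180, 180]. Speed limits (degrees/s): [108.29, 108.29, 147.25, 159.86, 180, 180].

INTERFACE

Orientations are given as a 3x3 rotation matrix whose columns are the frame's x, y, z axes.
In Python, from plant import readout, optics, hand_in, spotter gives the robot as it stands.
- The arm moves only by the shell command python3 -m creep 'ROWS'. ROWS is text: rows parted by semicolons, each of 7 numbers parted by spaces: the shift along the tool's x, y, z in cm, then the turn, a rotation vector about the tool's x, y, z in rad, then the finger opening in cm, from 0 to 8.54. A call has 1 to 10 rows; each row shifts and turns the commanded pose from where the row before left it, along the tool's axes as they then stand; what a row does not reach is not made up. A row lasts 1/12 s, in which the tool goes at most 41.7 mm and 7.16 degrees, less where a joint would pass 70% of its speed; a pose out of reach is approached as far as the arm can. A call is refused whole if a number of a shift passes 4.17 or a number of a turn 0.125, either way. A call with a gripper value outside its range is refused whole. The fingers move at their own pace and stop on an object; the grip force is fixed at half the most. Time passes only in rows, so rows that do not move let the fingers close. It gives the time, the measured TCP pose, the force and the opening at its end, in the units of the state.
- readout.get_state(): the state, without advancing time (a new reading comes with each control period).
- optics.read_camera(name): name is "scene" or "side" or "wrist"; returns (picture, depth): 400x640x3 uint8, red, green, blue; 400x640 float32, m along the optical axis (not along the pixel's ray), 0 where there is no reading.
- optics.calibration(name): a dict with "camera_matrix" (3x3 intrinsics, pixels), "pose" (4x4, takes a point from camera to world coordinates). Camera axes: x right, y down, z forward; pixel columns grow to the right and rows downward; lengths in m; the calibration is good to about 2 mm. A picture is of the moment at which its call begins: read the wrist's pose just before it. calibration takes no time and is no camera call; for the wrist camera it gives the pose at the moment of the call.
- hand_in(): hands the job in, once; it reports no verdict.
Trained networks look in the newest picture that a camera, given by its name, has taken for a name from the list of things; names that differ only in an ending like _2 or _b are one class to them, and where a whole thing is asked for, a point or a joint stands for the part that bears it (a point fixed in the world has none). Each returns a list of dicts, best first, with "confidence" (0 to 1); they miss things now and then, are a little off and sometimes report something else, mostly with a low value. They report only what shows in the picture. A call takes as long as a camera call.
- spotter.search_frame(camera, name): "at" ([column, row] in pixels, amid what is visible of it).
- spotter.trace(camera, name): "pixels" (400x640 bool, what is visible of it) and "at" ([column, row] in pixels, amid what is visible of it).
The state is a dict: "clock": time; "q": joint angles; "qvel": joint speeds; "tau": joint torques, N m; "tcp_pos": TCP position; "tool_rot": TCP orientation; "contact_force": force on the tool from outside, world axes, zero at the start; "moment": the same for the moment, N m; "gripper_width": finger opening in m.
Only numpy, scipy, OpenCV 4.12 (cv2) and the standard library are available. Lean on these libraries where they do the work, as an engineer would, in place of code of your own. Each camera call takes 0.05 s, during which the arm holds its last target. There are 200 camera calls.

## Working session

There is one attempt and no reset: what is moved stays moved. The work goes in short steps, Python scripts to look and compute and a shell command to move; the robot and the scene stay as the last step left them, time stands still between calls to the robot, and variables do not carry over. Pictures are saved under pics/ and viewed, about 8 in all and at most 12, crops included, and the job is handed in when it is done.

```bash
mkdir -p pics
cat > h.py <<'E'
import numpy as np, cv2
from plant import readout, optics, hand_in, spotter
def pt(cam,uv,d,cal=None,r=2):
    c=cal or optics.calibration(cam);K=np.array(c["camera_matrix"]);T=np.array(c["pose"])
    u,v=int(round(uv[0])),int(round(uv[1]))
    w=d[max(0,v-r):v+r+1,max(0,u-r):u+r+1];w=w[w>0]
    z=np.median(w) if w.size else np.nan
    return (T@np.r_[np.linalg.inv(K)@[uv[0],uv[1],1]*z,1])[:3]
def cloud(cam,d):
    c=optics.calibration(cam);K=np.array(c["camera_matrix"]);T=np.array(c["pose"])
    v,u=np.mgrid[:400,:640];P=np.stack([u,v,np.ones_like(u)],-1)@np.linalg.inv(K).T*d[...,None]
    return P@T[:3,:3].T+T[:3,3]
def proj(cam,p):
    c=optics.calibration(cam);q=np.linalg.inv(np.array(c["pose"]))@np.r_[p,1];k=np.array(c["camera_matrix"])@q[:3];return k[:2]/k[2]
def save(n,im): cv2.imwrite('pics/'+n,im[...,::-1])
E
python3 - <<'E'
from h import *
s=readout.get_state();print(s["clock"],s["tcp_pos"],s["tool_rot"],s["contact_force"],s["gripper_width"])
ims=[]
for cam in ("scene","side"):
    im,d=optics.read_camera(cam);ims.append(im)
    print(cam,np.round(optics.calibration(cam)["pose"],3).tolist())
    for n in ("toaster","wheel_top","wheel_hub","fourth_dot","lever_pad","tea_mug","honey_jar","salt_shaker","spread_tub","tea_box","teaspoon"):
        r=spotter.search_frame(cam,n)
        if r: print(n,np.round(r[0]["at"],1),round(r[0]["confidence"],2),np.round(pt(cam,r[0]["at"],d),3))
    np.save(f'{cam}_d.npy',d); np.save(f'{cam}_im.npy',im)
save('a.png',ims[0]);save('b.png',ims[1])
E
```

```text
0.0 [0.12154043 0.51046054 0.23492577] [[-9.72784016e-01  2.31713389e-01 -4.03784767e-04]
 [ 2.31713680e-01  9.72783542e-01 -9.74556370e-04]
 [ 1.66977417e-04 -1.04159531e-03 -9.99999444e-01]] [ 0.56718335 -0.09481437  1.11582431] 0.08546169613759215
scene [[0.618, -0.341, 0.708, -0.25], [-0.786, -0.264, 0.558, -0.568], [-0.003, -0.902, -0.432, 0.6], [0.0, 0.0, 0.0, 1.0]]
toaster [483.4 235.3] 0.85 [ 0.54  -0.358  0.15 ]
wheel_top [484.9 235.2] 0.8 [ 0.542 -0.36   0.15 ]
wheel_hub [449.8 226.7] 0.47 [ 0.548 -0.285  0.141]
fourth_dot [479.9 234.3] 0.71 [ 0.541 -0.35   0.149]
lever_pad [500.7 197.4] 0.67 [ 0.643 -0.351  0.192]
tea_mug [290.9 214.3] 0.91 [0.464 0.088 0.083]
honey_jar [357.4 213.9] 0.67 [ 0.591 -0.027  0.069]
salt_shaker [272.2 227.3] 0.88 [0.435 0.128 0.045]
spread_tub [259.5 200. ] 0.73 [0.518 0.256 0.051]
tea_box [221.8 183.8] 0.98 [0.527 0.428 0.051]
teaspoon [298.6 256.2] 0.59 [0.419 0.027 0.007]
side [[-0.947, -0.185, 0.261, 0.219], [-0.32, 0.558, -0.765, 1.015], [-0.004, -0.809, -0.588, 0.853], [0.0, 0.0, 0.0, 1.0]]
toaster [323.  110.9] 0.74 [ 0.671 -0.301  0.191]
wheel_top [336.9 136.9] 0.92 [ 0.601 -0.227  0.148]
wheel_hub [354.5 135.8] 0.62 [ 0.555 -0.266  0.139]
fourth_dot [340.4 138. ] 0.61 [ 0.594 -0.241  0.138]
lever_pad [324.2 109. ] 0.75 [ 0.687 -0.361  0.169]
tea_mug [333.  233.6] 0.75 [0.489 0.157 0.097]
honey_jar [309.3 203. ] 0.84 [0.603 0.018 0.067]
spread_tub [298.3 279.5] 0.87 [0.531 0.29  0.053]
tea_box [264.6 333.8] 0.83 [0.527 0.48  0.087]
teaspoon [370.2 233.7] 0.72 [0.424 0.023 0.007]
```

Run:
```python
from h import *
a=np.load('scene_im.npy')[140:300,380:580];b=np.load('side_im.npy')[60:200,230:430]
a=cv2.resize(a,None,fx=2.6,fy=2.6,interpolation=cv2.INTER_CUBIC)
save('ab.png',np.hstack([cv2.resize(np.load('scene_im.npy')[140:290,200:590],(780,300)).repeat(1,0)]));
ims=np.vstack([cv2.resize(np.load('scene_im.npy')[140:290,200:590],(780,300)),cv2.resize(np.load('side_im.npy')[60:210,200:590],(780,300))])
save('ab2.png',ims)
for cam in("scene","side"):
    P=cloud(cam,np.load(cam+'_d.npy'));np.save(cam+'_P.npy',P)
    im=np.load(cam+'_im.npy')
    # top of the toaster
    m=(abs(P[...,2]-.171)<.004)&(P[...,1]<-.1)&(P[...,0]>.3)&(P[...,0]<.95)
    q=P[m];print(cam,'top',len(q));
    if len(q)>20: print(cv2.minAreaRect(q[:,:2].astype(np.float32)), q.mean(0))
    m=(abs(P[...,2]-.130)<.004)&(P[...,1]<-.1)&(P[...,0]>.3)&(P[...,0]<.8)
    q=P[m]; print('shelf',len(q), cv2.minAreaRect(q[:,:2].astype(np.float32)), q.mean(0))
```

```text
scene top 2758
((0.738312840461731, -0.3278607130050659), (0.46533849835395813, 0.3982793986797333), 87.6880874633789) [ 0.67433749 -0.34117393  0.17081337]
shelf 1457 ((0.6300184726715088, -0.26394540071487427), (0.3630153238773346, 0.2980892062187195), 83.21859741210938) [ 0.56107388 -0.29543139  0.1300502 ]
side top 1180
((0.6502208709716797, -1.100721001625061), (1.746811032295227, 0.4438866078853607), 81.29788970947266) [ 0.66537699 -0.42735051  0.17027739]
shelf 716 ((0.5488772988319397, -1.0678021907806396), (0.49719223380088806, 1.7513591051101685), 0.10636031627655029) [ 0.56297776 -0.58568857  0.12969666]
```

View pics/ab2.png

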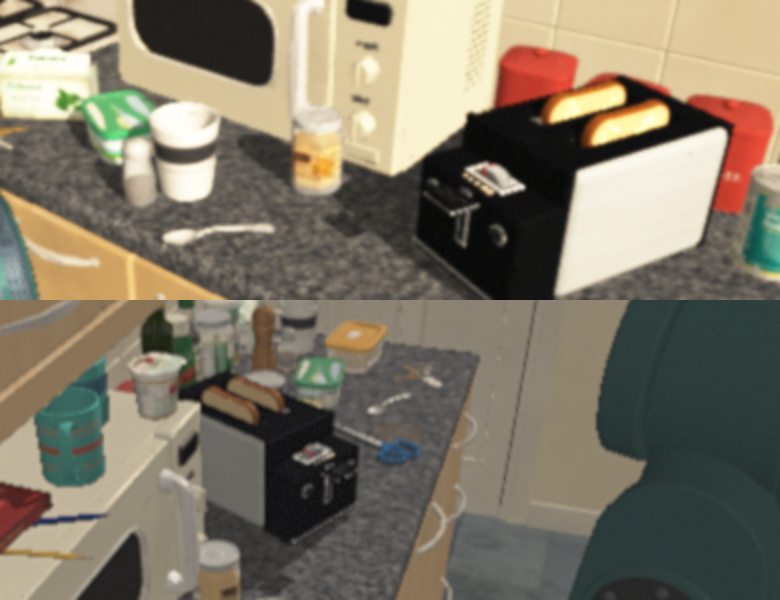

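The scene shows the toaster at the right: its wheel is near full-frame pixel (447,228), the paddle near (424,238). It is also visible in the side view, with the wheel near (356,136). Next I'll fit its pose.

Run:
```python
from h import *
from scipy.optimize import least_squares
pts=[]
for cam in("scene","side"):
    P=np.load(cam+'_P.npy')
    optics.read_camera(cam); r=spotter.trace(cam,"toaster")
    print(cam,r[0]["confidence"],r[0]["pixels"].sum())
    m=r[0]["pixels"]&np.isfinite(P).all(-1)
    m=cv2.erode(m.astype(np.uint8),np.ones((3,3)))>0
    q=P[m]; 
    for z,n in((.171,'top'),(.130,'shelf')):
        k=q[abs(q[:,2]-z)<.004]; R=cv2.minAreaRect(k[:,:2].astype(np.float32)); print(n,len(k),R,cv2.boxPoints(R).round(3).tolist(),'zmed',np.median(k[:,2]))
    lo=q[(q[:,2]>.02)&(q[:,2]<.115)]; pts.append(lo)
    print('sides',len(lo))
    np.save(cam+'_q.npy',q)
# fit vertical sides: front face x=-.1525, flank y=+-.083
L=np.vstack(pts)
def res(p,full=False):
    c,s=np.cos(p[2]),np.sin(p[2]); d=L[:,:2]-p[:2]; x=d@[c,s]; y=d@[-s,c]
    a=np.stack([abs(x+.1525),abs(y-.083),abs(y+.083)]); return a.min(0)
best=None
for yaw in np.radians([-60,-45,-30,-15,0,15]):
    r=least_squares(res,[.67,-.35,yaw],loss='soft_l1',f_scale=.003)
    if best is None or r.cost<best.cost: best=r
p=best.x;print(p,np.degrees(p[2]),best.cost,np.median(res(p)))
```

```text
scene 0.66 13334
top 2399 ((0.6782686710357666, -0.3404441475868225), (0.15184858441352844, 0.24400533735752106), 64.87030029296875) [[0.5360000133514404, -0.3569999933242798], [0.7559999823570251, -0.460999995470047], [0.8209999799728394, -0.3240000009536743], [0.6000000238418579, -0.2199999988079071]] zmed 0.17093049603173177
shelf 1374 ((0.6009471416473389, -0.3614650070667267), (0.15918073058128357, 0.3298988938331604), 32.12046813964844) [[0.44600000977516174, -0.2639999985694885], [0.6209999918937683, -0.5429999828338623], [0.7559999823570251, -0.45899999141693115], [0.5809999704360962, -0.17900000512599945]] zmed 0.13033099831594191
sides 5022
side 0.6 5053
top 943 ((0.6795791983604431, -0.33115267753601074), (0.1545504331588745, 0.24894219636917114), 64.15312194824219) [[0.5339999794960022, -0.34599998593330383], [0.7580000162124634, -0.45500001311302185], [0.824999988079071, -0.3160000145435333], [0.6010000109672546, -0.2070000022649765]] zmed 0.1701471246226799
shelf 549 ((0.5988839864730835, -0.25136512517929077), (0.2464543730020523, 0.13912338018417358), 19.23354148864746) [[0.46000000834465027, -0.22599999606609344], [0.5049999952316284, -0.3580000102519989], [0.7379999756813049, -0.2759999930858612], [0.6919999718666077, -0.14499999582767487]] zmed 0.12961818990782392
sides 1769
[ 0.65986329 -0.32676253 -0.44407278] -25.443495903619073 0.010087628567667673 0.0010549142267694822
```

```bash
cat >> h.py <<'E'
from scipy.spatial.transform import Rotation as Rn
TO=np.array([.660,-.327,0]);YAW=np.radians(-25.44)
def Rt(yaw=None): return Rn.from_euler('z',YAW if yaw is None else yaw).as_matrix()
def tw(p): return TO+Rt()@np.array(p)
def plan(target,yawx):
    """turn (rotvec in tool axes) then shift in new tool axes, cm"""
    s=readout.get_state();R=np.array(s["tool_rot"]);x=np.array([np.cos(yawx),np.sin(yawx),0]);z=np.array([0,0,-1.]);G=np.stack([x,np.cross(z,x),z],1)
    print('t',round(s["clock"],2),'tcp',np.round(s["tcp_pos"],4),'turn',Rn.from_matrix(R.T@G).as_rotvec().round(4),'then shift cm',(G.T@(np.array(target)-s["tcp_pos"])*100).round(2),'F',np.round(s["contact_force"],2))
E
python3 - <<'E'
from h import *
s=readout.get_state();R=np.array(s["tool_rot"]);T=np.array(optics.calibration("wrist")["pose"])
print('cam in tool',(R.T@(T[:3,3]-s["tcp_pos"])).round(3),'\n',(R.T@T[:3,:3]).round(3),optics.calibration("wrist")["camera_matrix"])
for p in((-.116,0,.142),(-.139,-.011,.13),(-.1735,0,.126)): print(tw(p))
plan([.50,-.25,.32],YAW+np.pi)
E
```

```text
cam in tool [ 0.069 -0.001 -0.138] 
 [[-0.001 -0.962 -0.272]
 [ 1.    -0.001  0.   ]
 [-0.    -0.272  0.962]] [[320.44760105   0.         318.46415017]
 [  0.         320.44760105 195.16711427]
 [  0.           0.           1.        ]]
[ 0.55524787 -0.27717038  0.142     ]
[ 0.52975283 -0.27722376  0.13      ]
[ 0.50332332 -0.25247036  0.126     ]
t 1.4 tcp [0.1216 0.5107 0.2354] turn [0.     0.     0.2102] then shift cm [-66.84 -52.44  -8.46] F [-0.58 -0.44 -1.07]
```

```bash
python3 -m creep '0 0 -4 0 0 0.105 0; 0 0 -4 0 0 0.105 0; -3.2 -2.5 -0.5 0 0 0 0; -3.2 -2.5 0 0 0 0 0; -3.2 -2.5 0 0 0 0 0; -3.2 -2.5 0 0 0 0 0; -3.2 -2.5 0 0 0 0 0; -3.2 -2.5 0 0 0 0 0; -3.2 -2.5 0 0 0 0 0; -3.2 -2.5 0 0 0 0 0'
python3 -m creep '-3.2 -2.5 0 0 0 0 0; -3.2 -2.5 0 0 0 0 0; -3.2 -2.5 0 0 0 0 0; -3.2 -2.5 0 0 0 0 0; -3.2 -2.5 0 0 0 0 0; -3.2 -2.5 0 0 0 0 0; -3.2 -2.5 0 0 0 0 0; -3.2 -2.5 0 0 0 0 0; -3.2 -2.5 0 0 0 0 0; -3.2 -2.5 0 0 0 0 0'
python3 -c "
from h import *
plan([.50,-.25,.32],YAW+np.pi)"
```

```text
clock: 2.23
tcp_pos: [0.2657, 0.2217, 0.3206]
tool_rot: [[-0.903, 0.429, 0.001], [0.429, 0.903, 0.0], [-0.001, 0.001, -1.0]]
contact_force: [1.2, 0.6, -0.0]
gripper_width: 0.0003
clock: 3.07
tcp_pos: [0.443, -0.1315, 0.3205]
tool_rot: [[-0.903, 0.43, 0.0], [0.43, 0.903, -0.0], [-0.0, 0.0, -1.0]]
contact_force: [-0.2, 1.3, 0.8]
gripper_width: -0.0003
t 3.07 tcp [ 0.443  -0.1315  0.3205] turn [ 0.0001  0.0005 -0.0005] then shift cm [-10.24  -8.26   0.05] F [-0.18  1.31  0.79]
```

```bash
python3 -m creep '-2.6 -2.1 0 0 0 0 0; -2.6 -2.1 0 0 0 0 0; -2.6 -2.1 1 0 0 0 0; -2.6 -2.1 2 0 0 0 0; -1.5 0 2 0 0 0 0; -1.5 0 2 0 0 0 0; 0 0 0 0 0 0 0;0 0 0 0 0 0 0'
python3 - <<'E'
from h import *
c=optics.calibration("wrist");im,d=optics.read_camera("wrist");np.savez('w1.npz',im=im,d=d,T=c["pose"])
for n in("wheel_top","fourth_dot","lever_pad","wheel_hub"):
    r=spotter.search_frame("wrist",n)
    print(n,proj("wrist",tw({"wheel_top":(-.116,0,.142),"fourth_dot":(-.139,-.011,.13),"lever_pad":(-.1735,0,.126),"wheel_hub":(-.116,0,.116)}[n])).round(1))
    for k in r[:2]: print('  ',k["at"],k["confidence"],(Rt().T@(pt("wrist",k["at"],d,c)-TO)).round(4))
save('w1.png',im)
plan(tw((-.12,0,.25)),YAW+np.pi)
E
```

```text
clock: 3.73
tcp_pos: [0.5273, -0.2624, 0.2495]
tool_rot: [[-0.903, 0.429, -0.002], [0.429, 0.903, 0.001], [0.002, 0.0, -1.0]]
contact_force: [-0.7, 0.2, 0.3]
gripper_width: 0.0003
wheel_top [317.3 229.9]
   [311.7, 215.0] 0.8 [-0.1262 -0.0049  0.1304]
   [314.1, 228.8] 0.57 [-0.1179 -0.0027  0.1411]
fourth_dot [304.3 198.9]
   [311.8, 215.2] 0.89 [-0.126  -0.0048  0.1304]
lever_pad [317.3 157.5]
   [314.5, 158.1] 0.77 [-0.1741 -0.0023  0.126 ]
wheel_hub [317.4 218.7]
   [317.6, 226.3] 0.67 [-0.1199  0.0002  0.1407]
   [580.5, 150.6] 0.54 [-0.1767  0.2356  0.1009]
t 3.98 tcp [ 0.5275 -0.2624  0.2517] turn [-0.0003  0.0018  0.0005] then shift cm [-2.74 -0.15  0.17] F [-0.3   0.73 -0.14]
```

View pics/w1.png

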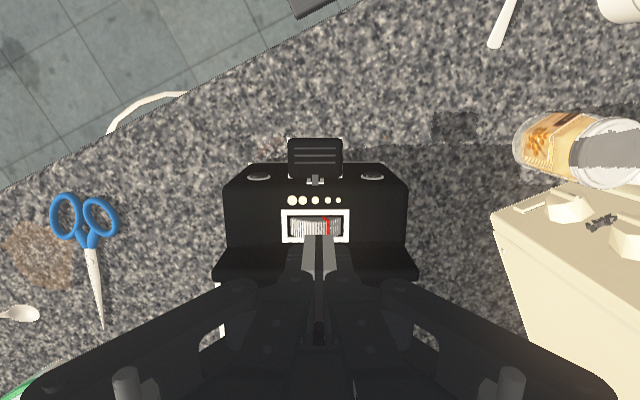

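The wrist picture shows the wheel at (316,227) and the dots at row 200, growing from col 338 (smallest) to 292. The red line at about col 328 is on the second dot. I'll measure this numerically.

```bash
cat >> h.py <<'E'
def read_line(im,d,c,verbose=True):
    hsv=cv2.cvtColor(im,cv2.COLOR_RGB2HSV).astype(int);u0,v0=proj_c(c,tw((-.116,0,.136)));v,u=np.mgrid[:400,:640]
    near=(abs(u-u0)<60)&(abs(v-v0)<60)
    red=near&((hsv[...,0]<8)|(hsv[...,0]>172))&(hsv[...,1]>140)&(hsv[...,2]>90)
    out=[]
    ys,xs=np.nonzero(red)
    print('red n',len(xs))
    K=np.array(c["camera_matrix"]);T=np.array(c["pose"])
    def onplane(q,z):
        r=T[:3,:3]@(np.linalg.inv(K)@[q[0],q[1],1]);return Rt().T@(T[:3,3]+r*(z-T[2,3])/r[2]-TO)
    if len(xs): print('red px',xs.mean().round(1),ys.mean().round(1),'toaster@.141',onplane((xs.mean(),ys.mean()),.141).round(4), 'cols',xs.min(),xs.max())
    a,b=proj_c(c,tw((-.139,0,.13)))
    m=((abs(v-b)<12)&(abs(u-a)<45)&(im.min(-1)>110)).astype(np.uint8)
    n,l,st,ce=cv2.connectedComponentsWithStats(m)
    for i in range(1,n):
        if st[i,4]>8: print('dot',ce[i].round(1),st[i,4],onplane(ce[i],.13).round(4))
def proj_c(c,p):
    q=np.linalg.inv(np.array(c["pose"]))@np.r_[p,1];k=np.array(c["camera_matrix"])@q[:3];return k[:2]/k[2]
E
python3 - <<'E'
from h import *
w=np.load('w1.npz');c=dict(pose=w['T'],camera_matrix=optics.calibration("wrist")["camera_matrix"])
read_line(w['im'],w['d'],c)
K=c["camera_matrix"];v,u=np.mgrid[:400,:640];P=np.stack([u,v,np.ones_like(u)],-1)@np.linalg.inv(K).T*w['d'][...,None]
P=(P@w['T'][:3,:3].T+w['T'][:3,3]-TO)@Rt()
m=(abs(P[...,2]-.13)<.003)&(w['d']>0)&(abs(P[...,0]+.13)<.05)
q=P[m];R=cv2.minAreaRect(q[:,:2].astype(np.float32));print(R,cv2.boxPoints(R).round(4).tolist())
for x in(-.15,-.14,-.13,-.12,-.11):
    k=q[abs(q[:,0]-x)<.003];print(x,k[:,1].min().round(4),k[:,1].max().round(4))
save('w1c.png',cv2.resize(w['im'][130:270,210:420],None,fx=3.5,fy=3.5,interpolation=cv2.INTER_CUBIC))
E
```

```text
red n 66
red px 327.0 224.2 toaster@.141 [-0.1219  0.0079  0.141 ] cols 322 329
dot [291.7 200. ] 82 [-0.1393 -0.0216  0.13  ]
dot [302.2 199.9] 66 [-0.1394 -0.0128  0.13  ]
dot [315.  199.8] 48 [-0.1395 -0.002   0.13  ]
dot [327.5 199.9] 37 [-0.1394  0.0085  0.13  ]
dot [337.9 199.8] 23 [-0.1395  0.0172  0.13  ]
dot [314.9 210.5] 275 [-0.13   -0.0022  0.13  ]
((-0.13050948083400726, 0.08760789036750793), (0.3357669413089752, 0.08830482512712479), 87.13485717773438) [[-0.18299999833106995, -0.0778999999165535], [-0.09480000287294388, -0.08229999989271164], [-0.07800000160932541, 0.2531000077724457], [-0.16619999706745148, 0.2574999928474426]]
-0.15 -0.0792 0.0753
-0.14 -0.0801 0.076
-0.13 -0.08 0.0759
-0.12 -0.0798 0.0756
-0.11 -0.0797 0.2546
```

View pics/w1c.png

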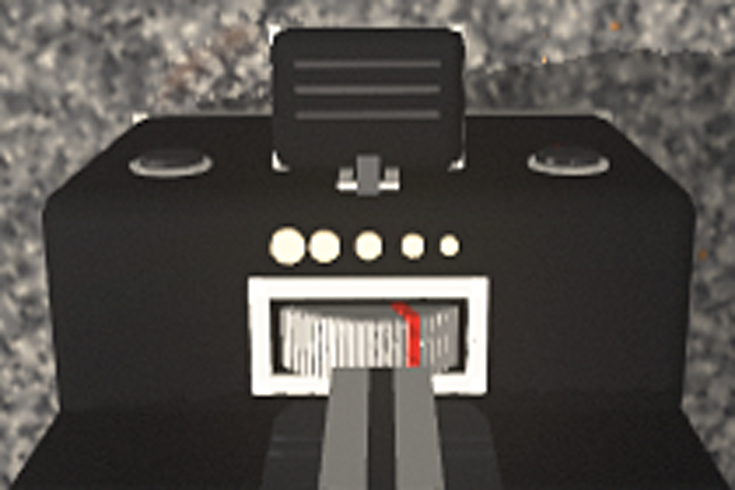

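```bash
sed -i 's/^TO=.*/TO=np.array([.6591,-.3288,0])/' h.py
python3 - <<'E'
from h import *
plan(tw((-.120,.006,.175)),YAW+np.pi)
E
```

```text
Traceback (most recent call last):
  File "h.py", line 19, in tw
    def tw(p): return TO+Rt()@np.array(p)
                         ~~^^
  File "h.py", line 18, in Rt
    def Rt(yaw=None): return Rn.from_euler('z',YAW if yaw is None else yaw).as_matrix()
                                               ^^^
NameError: name 'YAW' is not defined. Did you mean: 'yaw'?
```

```bash
sed -i 's/^TO=.*/TO=np.array([.6591,-.3288,0]);YAW=np.radians(-25.44)/' h.py
python3 - <<'E'
from h import *
plan(tw((-.120,.006,.175)),YAW+np.pi)
E
```

```text
t 3.98 tcp [ 0.5275 -0.2624  0.2517] turn [-0.0003  0.0018  0.0005] then shift cm [-2.74  0.25  7.67] F [-0.3   0.73 -0.14]
```

```bash
python3 -m creep '-1.4 0.13 1.5 0 0 0 0; -1.34 0.12 1.5 0 0 0 0; 0 0 1.5 0 0 0 0; 0 0 1.5 0 0 0 0; 0 0 1.6 0 0 0 0; 0 0 0 0 0 0 0; 0 0 0 0 0 0 0; 0 0 0 0 0 0 0; 0 0 0 0 0 0 0'
python3 - <<'E'
from h import *
plan(tw((-.120,.006,.167)),YAW+np.pi)
E
```

```text
clock: 4.73
tcp_pos: [0.5538, -0.2723, 0.1758]
tool_rot: [[-0.903, 0.429, 0.002], [0.429, 0.903, -0.001], [-0.002, -0.0, -1.0]]
contact_force: [0.6, -0.5, -0.9]
gripper_width: -0.0001
t 4.73 tcp [ 0.5538 -0.2723  0.1758] turn [-0.0003  0.0019  0.0003] then shift cm [0.06 0.02 0.88] F [ 0.58 -0.51 -0.9 ]
```

```bash
python3 -m creep '0 0 0.4 0 0 0 0; 0 0 0.3 0 0 0 0; 0 0 0.1 0 0 0 0; 0 0 0.1 0 0 0 0; 0 0 0 0 0 0 0; 0 0 0 0 0 0 0; 0 0 0 0 0 0 0'
python3 -m creep '0 0 0.1 0 0 0 0; 0 0 0 0 0 0 0; 0 0 0 0 0 0 0; 0 0 0 0 0 0 0'
```

```text
clock: 5.32
tcp_pos: [0.5534, -0.2721, 0.1655]
tool_rot: [[-0.903, 0.429, 0.0], [0.429, 0.903, -0.0], [-0.0, -0.0, -1.0]]
contact_force: [-0.0, -0.7, -0.6]
gripper_width: 0.0001
clock: 5.65
tcp_pos: [0.5534, -0.2721, 0.1644]
tool_rot: [[-0.903, 0.429, -0.0], [0.429, 0.903, -0.0], [0.0, -0.0, -1.0]]
contact_force: [-0.4, 0.6, 0.5]
gripper_width: 0.0002
```

```bash
python3 -m creep '0 0 0.06 0 0 0 0; 0 0 0 0 0 0 0; 0 0 0 0 0 0 0; 0 0 0 0 0 0 0'
```

```text
clock: 5.98
tcp_pos: [0.5534, -0.2721, 0.1638]
tool_rot: [[-0.903, 0.429, -0.0], [0.429, 0.903, 0.0], [0.0, -0.0, -1.0]]
contact_force: [0.5, -0.6, -0.2]
gripper_width: -0.0001
```

Run:
```python
from h import *
c=optics.calibration("wrist");im,d=optics.read_camera("wrist");read_line(im,d,c)
save('w2.png',cv2.resize(im[100:300,200:440],None,fx=3,fy=3,interpolation=cv2.INTER_CUBIC))
```

```text
red n 92
red px 325.6 226.4 toaster@.141 [-0.1255  0.0092  0.141 ] cols 318 330
dot [273.9 195.9] 183 [-0.1393 -0.0195  0.13  ]
dot [289.7 195.8] 140 [-0.1394 -0.0107  0.13  ]
dot [308.6 195.7] 108 [-1.394e-01 -1.000e-04  1.300e-01]
dot [327.5 195.6] 79 [-0.1395  0.0104  0.13  ]
dot [343.3 195.5] 51 [-0.1395  0.0192  0.13  ]
```

View pics/w2.png

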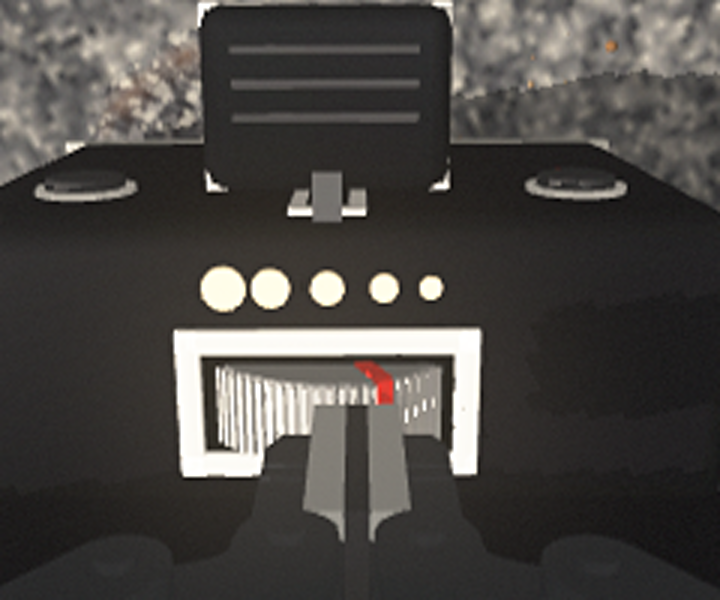

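The tips sit over the wheel at about (319,235) and the line is still on dot 2. There's no contact force yet, so I'll keep lowering in small steps.

```bash
for i in 1; do python3 -m creep '0 0 0.08 0 0 0 0; 0 0 0 0 0 0 0; 0 0 0 0 0 0 0'; done | grep -v tool; python3 -m creep '0 0 0.08 0 0 0 0; 0 0 0 0 0 0 0; 0 0 0 0 0 0 0' | grep -v tool
```

```text
clock: 6.28
tcp_pos: [0.5534, -0.2721, 0.163]
contact_force: [0.8, 1.3, 0.2]
gripper_width: 0.0001
clock: 6.53
tcp_pos: [0.5534, -0.2721, 0.1621]
contact_force: [0.6, 0.2, -0.4]
gripper_width: -0.0002
```

```bash
python3 -m creep '0 0 0.08 0 0 0 0; 0 0 0 0 0 0 0; 0 0 0 0 0 0 0' | grep -v tool; python3 -m creep '0 0 0.08 0 0 0 0; 0 0 0 0 0 0 0; 0 0 0 0 0 0 0' | grep -v tool
```

```text
clock: 6.78
tcp_pos: [0.5534, -0.2721, 0.1613]
contact_force: [0.4, 0.6, 0.7]
gripper_width: 0.0
clock: 7.03
tcp_pos: [0.5534, -0.2721, 0.1605]
contact_force: [-0.5, 0.1, 0.4]
gripper_width: 0.0003
```

```bash
python3 -c "
from h import *
c=optics.calibration('wrist');im,d=optics.read_camera('wrist');read_line(im,d,c)
K=c['camera_matrix'];P=cloud('wrist',d);Q=(P-TO)@Rt()
for v in range(222,262,3): print(v,[(Q[v,u]*1000).round(0).astype(int).tolist() for u in (312,327)], im[v,312].tolist(), im[v,327].tolist())
"
```

```text
red n 81
red px 325.3 227.3 toaster@.141 [-0.1263  0.0089  0.141 ] cols 318 330
dot [273.1 197.5] 189 [-0.1394 -0.0195  0.13  ]
dot [289.1 197.4] 147 [-0.1395 -0.0108  0.13  ]
dot [308.4 197.4] 112 [-0.1394 -0.0002  0.13  ]
dot [327.7 197.3] 81 [-0.1395  0.0104  0.13  ]
dot [343.5 197.3] 53 [-0.1395  0.0191  0.13  ]
222 [[-125, 2, 130], [-125, 10, 129]] [58, 53, 45] [56, 53, 46]
225 [[-124, 2, 133], [-125, 10, 135]] [110, 106, 99] [154, 65, 55]
228 [[-124, 2, 137], [-125, 10, 139]] [110, 105, 98] [170, 61, 48]
231 [[-124, 2, 141], [-124, 10, 140]] [129, 123, 116] [230, 65, 53]
234 [[-122, 2, 140], [-122, 10, 139]] [125, 121, 113] [175, 87, 79]
237 [[-130, 2, 163], [-130, 9, 163]] [132, 128, 120] [132, 129, 122]
240 [[-131, 2, 167], [-130, 9, 167]] [131, 128, 119] [132, 128, 119]
243 [[-130, 2, 169], [-130, 9, 170]] [132, 128, 120] [131, 127, 120]
246 [[-130, 3, 173], [-130, 9, 172]] [132, 127, 120] [132, 128, 120]
249 [[-130, 3, 176], [-130, 9, 176]] [131, 127, 119] [131, 127, 119]
252 [[-130, 3, 179], [-130, 9, 178]] [130, 126, 118] [131, 127, 120]
255 [[-130, 3, 182], [-130, 9, 180]] [130, 126, 118] [129, 125, 118]
258 [[-130, 3, 184], [-130, 9, 183]] [129, 126, 118] [129, 126, 119]
261 [[-130, 3, 186], [-130, 9, 187]] [129, 127, 120] [129, 126, 118]
```

Run:
```python
from h import *
s=readout.get_state();R=np.array(s["tool_rot"]);tc=np.array(s["tcp_pos"])
a,da=optics.read_camera("scene");b,db=optics.read_camera("side")
for cam,d in(("scene",da),("side",db)):
    P=cloud(cam,d);L=(P-tc)@R;Q=(P-TO)@Rt()
    for lo in range(-60,36,4):
        m=(abs(L[...,0])<.03)&(abs(L[...,1])<.06)&(L[...,2]*1000>=lo)&(L[...,2]*1000<lo+4)&(d>0)&(Q[...,2]>.143)&(Q[...,0]<-.098)
        if m.sum(): print(cam,lo,m.sum(),'x',(L[m][:,0].min()*1e3).round(),(L[m][:,0].max()*1e3).round(),'y',(L[m][:,1].min()*1e3).round(),(L[m][:,1].max()*1e3).round())
    bm=(Q[...,2]>.176)&(Q[...,2]<.2)&(abs(Q[...,0])<.13)&(abs(Q[...,1])<.07)&(d>0)
    print('bread x',np.percentile(Q[bm][:,0],[1,5,50]),Q[bm][:,2].max())
    print('tip nominal px',proj(cam,tc+R@[0,0,.025]),proj(cam,tc),proj(cam,tw((-.116,0,.142))))
u,v=proj("scene",tc).astype(int);u2,v2=proj("side",tc).astype(int)
save('sc.png',np.hstack([cv2.resize(x[max(0,q-40):q+60,p-65:p+65],(390,300),interpolation=cv2.INTER_CUBIC) for x,p,q in((a,u,v),(b,u2,v2))]))
```

```text
scene -60 46 x -16.0 14.0 y -43.0 40.0
scene -56 52 x -11.0 13.0 y -40.0 41.0
scene -52 63 x -10.0 14.0 y -36.0 35.0
scene -48 57 x -13.0 14.0 y -32.0 34.0
scene -44 31 x -10.0 13.0 y -29.0 28.0
scene -40 18 x 6.0 14.0 y -15.0 12.0
scene -36 20 x 1.0 12.0 y -14.0 8.0
scene -32 21 x -5.0 13.0 y -13.0 14.0
scene -28 26 x -5.0 12.0 y -14.0 13.0
scene -24 29 x -6.0 14.0 y -14.0 13.0
scene -20 19 x -5.0 12.0 y -14.0 11.0
scene -16 21 x -7.0 12.0 y -14.0 15.0
scene -12 25 x -6.0 11.0 y -14.0 13.0
scene -8 35 x -22.0 13.0 y -57.0 14.0
scene -4 20 x -22.0 12.0 y -39.0 48.0
scene 0 15 x -22.0 11.0 y -22.0 51.0
scene 4 2 x -22.0 -21.0 y -13.0 46.0
scene 8 2 x -22.0 -21.0 y -2.0 56.0
scene 12 5 x -22.0 -21.0 y -36.0 49.0
scene 16 6 x -22.0 4.0 y -42.0 55.0
bread x [-0.12891668 -0.12606321  0.02029302] 0.19967991071768199
tip nominal px [444.61408089 225.89523317] [446.02949516 215.55804978] [448.25345838 224.06962353]
side -60 23 x -10.0 15.0 y -42.0 44.0
side -56 18 x -11.0 15.0 y -34.0 41.0
side -52 23 x -9.0 15.0 y -39.0 37.0
side -48 24 x -9.0 16.0 y -23.0 34.0
side -44 16 x -13.0 14.0 y -27.0 29.0
side -40 6 x 5.0 13.0 y -7.0 26.0
side -36 6 x 2.0 13.0 y -5.0 13.0
side -32 15 x 0.0 11.0 y -11.0 17.0
side -28 8 x -5.0 13.0 y -3.0 14.0
side -24 10 x -4.0 12.0 y -5.0 15.0
side -20 10 x -4.0 10.0 y 3.0 15.0
side -16 14 x -6.0 13.0 y -11.0 16.0
side -12 10 x -21.0 11.0 y -8.0 54.0
side -8 14 x -22.0 15.0 y -3.0 27.0
side -4 12 x -22.0 15.0 y -3.0 50.0
side 0 15 x -22.0 11.0 y -2.0 54.0
side 4 7 x -22.0 -17.0 y -1.0 54.0
side 8 3 x -21.0 -20.0 y 31.0 56.0
side 12 7 x -22.0 -19.0 y -56.0 59.0
side 16 2 x -20.0 -7.0 y -1.0 4.0
bread x [-0.12934159 -0.12511885  0.02203545] 0.19952694367432022
tip nominal px [355.56997567 136.17473407] [355.84785087 129.02612702] [355.94208546 133.30681246]
```

View pics/sc.png

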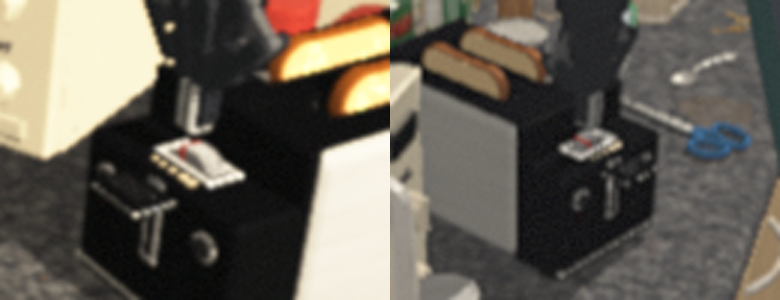

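Both cameras put the fingertips only about 2 mm ahead of the TCP, not 25 mm. They are therefore about 16 mm above the wheel, so I'll go on down.

```bash
python3 -m creep '0 0 0.5 0 0 0 0; 0 0 0.4 0 0 0 0; 0 0 0.2 0 0 0 0; 0 0 0.1 0 0 0 0; 0 0 0.1 0 0 0 0; 0 0 0 0 0 0 0; 0 0 0 0 0 0 0; 0 0 0 0 0 0 0' | grep -v tool
```

```text
clock: 7.85
tcp_pos: [0.5535, -0.2721, 0.1477]
contact_force: [0.2, -0.3, 0.0]
gripper_width: -0.0
```

```bash
python3 -m creep '0 0 0.1 0 0 0 0; 0 0 0 0 0 0 0; 0 0 0 0 0 0 0' | grep -v tool;  python3 -m creep '0 0 0.1 0 0 0 0; 0 0 0 0 0 0 0; 0 0 0 0 0 0 0' | grep -v tool
```

```text
clock: 8.1
tcp_pos: [0.5534, -0.2721, 0.1466]
contact_force: [-0.1, -0.7, 0.3]
gripper_width: 0.0001
clock: 8.35
tcp_pos: [0.5535, -0.2721, 0.1457]
contact_force: [0.5, 0.5, 1.9]
gripper_width: 0.0
```

```bash
python3 -m creep '0 0 0.1 0 0 0 0; 0 0 0 0 0 0 0; 0 0 0 0 0 0 0' | grep -v tool;  python3 -m creep '0 0 0.06 0 0 0 0; 0 0 0 0 0 0 0; 0 0 0 0 0 0 0' | grep -v tool
```

```text
clock: 8.6
tcp_pos: [0.5535, -0.2721, 0.1447]
contact_force: [0.2, 0.2, 3.1]
gripper_width: -0.0001
clock: 8.85
tcp_pos: [0.5535, -0.2721, 0.1441]
contact_force: [0.3, -0.6, 4.2]
gripper_width: 0.0001
```

```bash
python3 -m creep '0 0 0.06 0 0 0 0; 0 0 0 0 0 0 0; 0 -0.15 0 0 0 0 0; 0 -0.15 0 0 0 0 0; 0 -0.15 0 0 0 0 0; 0 -0.15 0 0 0 0 0; 0 0 0 0 0 0 0; 0 0 0 0 0 0 0' | grep -v tool
python3 - <<'E'
from h import *
c=optics.calibration("wrist");im,d=optics.read_camera("wrist");read_line(im,d,c)
E
```

```text
clock: 9.52
tcp_pos: [0.5509, -0.2777, 0.1436]
contact_force: [-0.9, -0.8, 5.8]
gripper_width: 0.0003
red n 0
dot [281.8 206.8] 198 [-0.1393 -0.019   0.13  ]
dot [298.5 206.7] 173 [-0.1394 -0.0108  0.13  ]
dot [319.9 206.6] 133 [-1.394e-01 -1.000e-04  1.300e-01]
dot [341.  206.4] 99 [-0.1395  0.0104  0.13  ]
dot [358.7 206.4] 66 [-0.1395  0.0192  0.13  ]
```

```bash
python3 -m creep '0 -0.15 0 0 0 0 0; 0 -0.15 0 0 0 0 0; 0 -0.15 0 0 0 0 0; 0 -0.12 0 0 0 0 0; 0 0 0 0 0 0 0; 0 0 0 0 0 0 0; 0 0 -0.3 0 0 0 0; 0 0 -0.7 0 0 0 0; 0 0.4 -1 0 0 0 0; 0 0.7 0 0 0 0 0' | grep -v tool
python3 - <<'E'
from h import *
c=optics.calibration("wrist");im,d=optics.read_camera("wrist");read_line(im,d,c)
save('w3.png',cv2.resize(im[150:290,210:430],None,fx=3,fy=3,interpolation=cv2.INTER_CUBIC))
E
```

```text
clock: 10.4
tcp_pos: [0.5536, -0.2732, 0.1654]
contact_force: [0.7, -0.8, 0.6]
gripper_width: -0.0
red n 90
red px 311.4 226.7 toaster@.141 [-0.1239  0.0006  0.141 ] cols 309 314
dot [283.7 193.8] 347 [-0.1394 -0.0151  0.13  ]
dot [311.4 193.6] 114 [-0.1395  0.0005  0.13  ]
dot [330.1 193.6] 86 [-0.1395  0.011   0.13  ]
dot [345.8 193.4] 57 [-0.1396  0.0198  0.13  ]
```

View pics/w3.png

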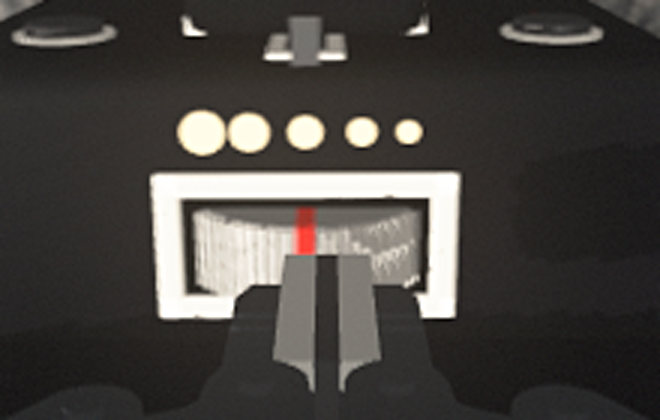

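The line now rests on dot 3 (line col 311.4, third dot col 311.4). I'll repeat the same stroke for one more click.

```bash
python3 -m creep '0 0.08 0.8 0 0 0 0; 0 0 0.6 0 0 0 0; 0 0 0.3 0 0 0 0; 0 0 0.2 0 0 0 0; 0 0 0.1 0 0 0 0; 0 0 0 0 0 0 0; 0 0 0 0 0 0 0' | grep -v tool
```

```text
clock: 11.03
tcp_pos: [0.5532, -0.2719, 0.1434]
contact_force: [-2.5, 3.3, 7.3]
gripper_width: 0.0001
```

```bash
python3 -m creep '0 -0.15 0 0 0 0 0; 0 -0.15 0 0 0 0 0; 0 -0.15 0 0 0 0 0; 0 -0.15 0 0 0 0 0; 0 -0.15 0 0 0 0 0; 0 -0.15 0 0 0 0 0; 0 -0.15 0 0 0 0 0; 0 -0.12 0 0 0 0 0; 0 0 0 0 0 0 0; 0 0 0 0 0 0 0' | grep -v tool; python3 -m creep '0 0 -0.3 0 0 0 0; 0 0 -0.7 0 0 0 0; 0 0.4 -1 0 0 0 0; 0 0.7 -1 0 0 0 0; 0 0 0 0 0 0 0' | grep -v tool
python3 - <<'E'
from h import *
c=optics.calibration("wrist");im,d=optics.read_camera("wrist");read_line(im,d,c)
save('w4.png',cv2.resize(im[150:290,210:430],None,fx=3,fy=3,interpolation=cv2.INTER_CUBIC))
E
```

```text
clock: 11.87
tcp_pos: [0.5481, -0.2826, 0.1434]
contact_force: [-2.1, 1.9, 6.5]
gripper_width: -0.0001
clock: 12.28
tcp_pos: [0.5544, -0.2721, 0.1759]
contact_force: [0.4, -0.7, 0.1]
gripper_width: 0.0002
red n 181
red px 291.7 226.6 toaster@.141 [-0.1196 -0.0097  0.141 ] cols 288 300
dot [275.8 188.5] 159 [-0.1394 -0.0196  0.13  ]
dot [290.6 188.6] 122 [-0.1394 -0.0108  0.13  ]
dot [308.5 188.3] 91 [-0.1396 -0.0002  0.13  ]
dot [326.2 188.3] 71 [-0.1396  0.0103  0.13  ]
dot [340.9 188.3] 47 [-0.1396  0.0191  0.13  ]
dot [323.5 201. ] 60 [-0.1317  0.0088  0.13  ]
```

View pics/w4.png

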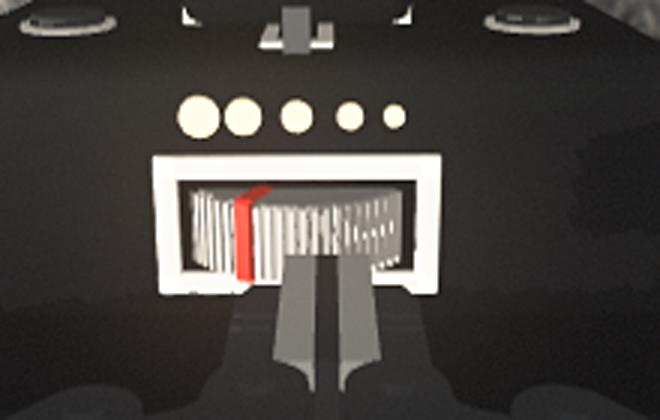

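The line is on dot 4 (291.7 against dot at 290.6, parallax included), and the toaster hasn't moved. Next the lever.

```bash
python3 -m creep '2 0 0 0 0 0 0; 2 0 0 0 0 0 0; 2 0 0 0 0 0 0; 0 0 0 0 0 0 0; 0 0 0 0 0 0 0; 0 0 0 0 0 0 0' | grep -v tool
python3 - <<'E'
from h import *
c=optics.calibration("wrist");im,d=optics.read_camera("wrist");read_line(im,d,c)
r=spotter.search_frame("wrist","lever_pad")
for k in r[:1]: print(k["at"],k["confidence"],(Rt().T@(pt("wrist",k["at"],d,c)-TO)).round(4))
plan(tw((-.180,0,.134)),YAW+np.pi)
E
```

```text
clock: 12.83
tcp_pos: [0.4995, -0.2471, 0.1735]
contact_force: [-0.0, 0.2, 1.0]
gripper_width: -0.0001
red n 0
dot [311.  272.8] 42 [-0.1454 -0.      0.13  ]
dot [325.7 272.8] 42 [-0.1454  0.0093  0.13  ]
dot [275.9 279.3] 20 [-0.1408 -0.0224  0.13  ]
[307.3, 221.3] 0.91 [-0.1785 -0.0022  0.1259]
t 12.93 tcp [ 0.4996 -0.2472  0.1732] turn [-0.0001  0.0003  0.0003] then shift cm [ 0.09 -0.52  3.92] F [-0.26  0.13  0.09]
```

```bash
python3 -m creep '0.1 -0.5 1 0 0 0 0; 0 0 1 0 0 0 0; 0 0 1 0 0 0 0; 0 0 0.6 0 0 0 0; 0 0 0.3 0 0 0 0; 0 0 0.3 0 0 0 0; 0 0 0.3 0 0 0 0; 0 0 0 0 0 0 0; 0 0 0 0 0 0 0' | grep -v tool
```

```text
clock: 13.68
tcp_pos: [0.4961, -0.251, 0.1287]
contact_force: [-0.0, 0.3, 1.9]
gripper_width: -0.0001
```

```bash
python3 -m creep '0 0 0.3 0 0 0 0; 0 0 0.3 0 0 0 0; 0 0 0.3 0 0 0 0; 0 0 0.3 0 0 0 0; 0 0 0.3 0 0 0 0; 0 0 0.3 0 0 0 0;  0 0 0 0 0 0 0; 0 0 0 0 0 0 0' | grep -v tool
```

```text
clock: 14.35
tcp_pos: [0.4958, -0.2509, 0.1102]
contact_force: [-0.8, -0.5, 2.4]
gripper_width: 0.0001
```

```bash
python3 -m creep '0 0 0.3 0 0 0 0; 0 0 0.3 0 0 0 0; 0 0 0.3 0 0 0 0; 0 0 0.3 0 0 0 0; 0 0 0.2 0 0 0 0; 0 0 0.2 0 0 0 0;  0 0 0 0 0 0 0; 0 0 0 0 0 0 0' | grep -v tool
```

```text
clock: 15.02
tcp_pos: [0.4957, -0.2508, 0.0941]
contact_force: [0.2, 0.5, 0.1]
gripper_width: 0.0
```

```bash
python3 -m creep '0 0 0.1 0 0 0 0; 0 0 0.1 0 0 0 0; 0 0 0 0 0 0 0; 0 0 0 0 0 0 0' | grep -v tool;python3 -m creep '0 0 0.08 0 0 0 0; 0 0 0.07 0 0 0 0; 0 0 0 0 0 0 0; 0 0 0 0 0 0 0' | grep -v tool
```

```text
clock: 15.35
tcp_pos: [0.4959, -0.2509, 0.0925]
contact_force: [-0.5, 0.1, 3.0]
gripper_width: -0.0
clock: 15.68
tcp_pos: [0.4959, -0.2509, 0.0909]
contact_force: [-0.6, 1.5, 2.8]
gripper_width: 0.0
```

```bash
python3 -m creep '0 0 0.07 0 0 0 0; 0 0 0 0 0 0 0; 0 0 0 0 0 0 0' | grep -v tool;python3 -m creep '0 0 0.07 0 0 0 0; 0 0 0 0 0 0 0; 0 0 0 0 0 0 0' | grep -v tool
```

```text
clock: 15.93
tcp_pos: [0.4959, -0.2509, 0.0902]
contact_force: [-0.9, 0.6, 3.6]
gripper_width: 0.0
clock: 16.18
tcp_pos: [0.4959, -0.2509, 0.0901]
contact_force: [-4.1, 1.9, 12.5]
gripper_width: 0.0001
```

The stop is reached: z has halted at 12.5 N. I'll retreat and check.

```bash
python3 -m creep '0 0 0 0 0 0 0; 0 0 0 0 0 0 0; 0 0 -0.3 0 0 0 0; 0 0 -1 0 0 0 0; 0.5 0 -2 0 0 0 0; 0.5 0 -3 0 0 0 0; 0 0 -3 0 0 0 0; 0 0 -3 0 0 0 0; -1 0 -2 0 0 0 0; 0 0 0 0 0 0 0' | grep -v tool; python3 -m creep '-1.5 0 0 0 0 0 0; -1.5 0 0 0 0 0 0; -1 0 0 0 0 0 0; 0 0 0 0 0 0 0;0 0 0 0 0 0 0;0 0 0 0 0 0 0' | grep -v tool
python3 - <<'E'
from h import *
c=optics.calibration("wrist");im,d=optics.read_camera("wrist");read_line(im,d,c)
P=(cloud("wrist",d)-TO)@Rt()
m=(abs(P[...,0]+.175)<.008)&(abs(P[...,1]+.0)<.015)&(d>0);print('pad z',np.percentile(P[m][:,2],[10,50,90]))
k=(abs(P[...,2]-.13)<.003)&(d>0)&(abs(P[...,0]+.135)<.004)&(abs(P[...,1])<.1);print('shelf y',P[k][:,1].min(),P[k][:,1].max())
a,ds=optics.read_camera("scene");Q=(cloud("scene",ds)-TO)@Rt()
b=(abs(Q[...,0]-.03)<.08)&(abs(Q[...,1])<.06)&(ds>0);print('bread top z',np.percentile(Q[b][:,2],[50,98]))
save('w5.png',np.hstack([cv2.resize(im[110:270,210:430],(400,291)),cv2.resize(a[140:300,370:590],(400,291))]))
E
```

```text
clock: 17.02
tcp_pos: [0.4979, -0.2522, 0.237]
contact_force: [0.6, -0.5, 0.3]
gripper_width: 0.0003
clock: 17.52
tcp_pos: [0.5315, -0.2678, 0.2324]
contact_force: [0.2, 0.2, -0.4]
gripper_width: -0.0003
red n 86
red px 306.1 225.2 toaster@.141 [-0.1213 -0.0097  0.141 ] cols 303 312
dot [293.8 198.4] 96 [-0.1394 -0.0195  0.13  ]
dot [305.  198.4] 77 [-0.1394 -0.0107  0.13  ]
dot [318.5 198.4] 55 [-1.394e-01 -1.000e-04  1.300e-01]
dot [332.  198.2] 41 [-0.1395  0.0104  0.13  ]
dot [343.2 198.3] 27 [-0.1395  0.0192  0.13  ]
dot [318.5 209. ] 220 [-0.1307 -0.0002  0.13  ]
pad z [0.08850253 0.08953495 0.09041569]
shelf y -0.0779934585444814 0.07796847796697041
bread top z [0.48661955 0.57144916]
```

View pics/w5.png

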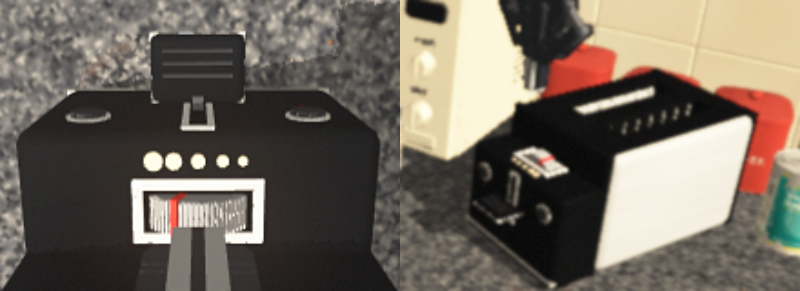

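The pad is at 0.0895, so the lever is about 36.5–37 mm down and latched. The bread has sunk, the line is on dot 4, and the toaster hasn't moved.

```bash
python3 -c "
from plant import hand_in
print(hand_in())"
```

```text
the job is handed in; nothing more can be done
None
```

I rolled the browning wheel from the second dot to the fourth in two one-click strokes, pressing with about 6–7 N. Then I pushed the lever down to its stop at about 12.5 N, withdrew, and handed the job in at about 18 s of the allowed 51 s.

**Last checks:**
- **Wheel:** the red line sits at the fourth dot (toaster y of -9.7 mm against -10.7 mm, within what the viewing angle explains).
- **Lever:** it stayed down by itself, with the pad at 89.5 mm, so about 36.5 mm of travel. The bread is down in its slots.
- **Toaster:** the dots and shelf edges measured the same as before, so it had not moved.
- **Robot:** it was clear of everything, with force readings at the noise level. I did not measure the bystanders again, but no move went near them.

**What disagreed:**
- **Fingertips:** with the gripper shut, they were only about 2–4 mm ahead of the TCP, not the stated 25 mm. I found contact by depth image and force instead.
- **Toaster position:** my first fit was about 2 mm off sideways, and I corrected it from the wrist view.
- **Bread-height check:** the depth check gave no usable number because the arm was in the way, so I judged the bread from the picture.

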